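# Show the hidden sticker to the camera with an inspection mirror

## Robot

A 7-joint arm with a two-finger parallel gripper is mounted at the origin on a cart in front of the work surface, level with it; the furniture and walls round the work are solid. World frame = base frame: x ahead of the robot, y to its left, z up, the work surface at z = 0. Lengths are in m, angles in rad, forces in N, time in s.
With the tool pointing down it reaches from about 0.35 to 0.9 m from the base axis. Payload 8.1 kg.
Tool frame: the origin (TCP) lies midway between the tips of the shut fingers; the grasp point (between the pads) lies 19 mm behind it; z points along the fingers, y is the direction in which the jaws open and shut (so a half turn about z gives the same grasp; the last joint's range is limited). The gripper opens to 92 mm and grips with 3 to 60 N. Pads are 19 mm wide; open, the fingers measure 130 mm over their backs; the gripper's body (75 mm by 190 mm) begins 47 mm behind the grasp point.
Start: joints at [1.069, 0.434, 0.025, 1.573, -0.012, 1.134, -0.075], TCP at [0.243, -0.576, 0.227] pointing down, gripper open.
Joint ranges: [-2.62, 2.62], [-0.44, 2.09], [-1.27, 1.32], [0.08, 2.57], [-1.32, 4.46], [0.12, 2], [-2.74, 2.74]. Speed limits (rad/s): [2.22, 2.22, 3.01, 3.01, 3.14, 3.14, 3.14].

## Interface

Orientations are given as a rotation vector (axis times angle).
In Python, from cell import arm gives the robot as it stands. The module is installed in compiled form; this text tells all that it offers.
- The arm moves only by the tool jog_arm, never from a script. Its argument "increments" is a list of rows, each an object with "slide": the shift along the tool's x, y, z in mm, a list of three; "roll": the turn about the tool's z in rad; "gripper": the opening, from 0 (shut) to 1 (fully open). In form: [{"slide": [x, y, z], "roll": roll, "gripper": gripper}, ...]. A call has exactly 10 rows; each row is the pose to reach, as a shift and turn from the pose commanded when the call began, along the tool's axes at that moment; what a row does not reach only later rows make up. A row lasts 1/12 s, in which the tool goes at most 41.7 mm and 7.16 degrees, less where a joint would pass 70% of its speed; a pose out of reach is approached as far as the arm can. A call with a gripper value outside its range is refused whole. The fingers move at their own pace and stop on an object; "newtons" is the grip in N (left out, the last holds). Time passes only in rows, so rows that repeat a pose let the fingers close, or fill a call up. It gives the time, the measured TCP pose, the force and the opening at its end, in the units of the state.
- arm.observe(): the state, without advancing time (a new reading comes with each control period).
- arm.get_image(name): name is "side" or "top" or "wrist"; returns a dict with "frame" (400x640x3 uint8, blue, green, red), "depth" (400x640 float32, m along the optical axis (not along the pixel's ray), 0 where there is no reading), "intrinsics" (3x3 intrinsics, pixels), "dist_coeffs" ([k1, k2, p1, p2, k3] as OpenCV has them; the pictures are not rectified), "R" (3x3) and "t" (3): a world point X has camera coordinates R X + t; the wrist camera has in their place "hand_eye" (4x4, takes a point from camera to tool coordinates, whose origin is the TCP and whose axes are the flange's). Camera axes: x right, y down, z forward; pixel columns grow to the right and rows downward; lengths in m; the calibration is good to about 2 mm. A picture is of the moment at which its call begins: read the wrist's pose just before it.
- arm.sign_off(): hands the job in, once; it reports no verdict.
The state is a dict: "clock": time; "joints": joint angles; "dq": joint speeds; "joint_efforts": joint torques, N m; "position": TCP position; "ee_rot": TCP orientation; "force": force on the tool from outside, world axes, zero at the start; "ft_torque": the same for the moment, N m; "width": opening from 0.0 (shut) to 1.0 (fully open).
Only numpy, scipy, OpenCV 4.12 (cv2) and the standard library are available. Lean on these libraries where they do the work, as an engineer would, in place of code of your own. Each camera call takes 0.05 s, during which the arm holds its last target.

## Task

The small camera is to record the orange sticker on the far side of one of the two gain boxes, which it cannot see directly: lift the inspection mirror out of its white rest by the yellow grip, and hold it upright above the cross on the white disc, glass centre level with the lens, turned so that the camera, looking straight ahead, sees the orange sticker (not the blue one) in the middle of the glass. Hold the mirror gently (a grip of about 10 N, never over 25 N), keep the fingers off the glass, do not bump the camera stand or the boxes, and leave the other things on the table alone. Finish while still holding the mirror steady in that position; do not put it down or let go.

Things in the scene. Friction and masses are not known exactly. Their poses are not given: they have to be found in the camera images.
- mirror: inspection mirror (60 g, varies by 30 percent), loose, standing upright in its rest: a black square head 44 mm wide (y), 44 mm high (z) and 8 mm thick (x) at the bottom, a steel stem of 6 mm, and a yellow grip on top; 145 mm tall in all. Origin at the centre of the head's underside; z up along the stem; x is the direction in which the glass looks. The glass (pale silver, 40 x 40 mm) covers the +x side only; the back is black
- mirror_face (a point): centre of the mirror's glass surface, 22 mm above the head's underside, 98 mm below the centre of the grip and 4 mm to the front (+x) of the stem's axis; same axes as the mirror: x out of the glass, y along its width, z up
- mirror_grip (a point): centre of the mirror's yellow grip, where it is to be held: a flat-sided block 14 mm thick (x), 20 mm wide (y) and 50 mm tall (z), 120 mm above the head's underside; same axes as the mirror
- mirror_rest: fixed white block 60 x 76 mm, 26 mm high, with a slot along its y, open at the top, in which the mirror's head stands 18 mm deep (slot 10.5 mm wide, 56 mm long, its floor 8 mm above the worktop); lift the mirror straight up by 20 mm or more to clear it. Origin at the centre of its underside
- cam_stand: fixed camera stand: grey box camera with a black lens on a dark foot, a flat aluminium scale 3 mm high that runs from the foot to a white disc 46 mm across with a black cross. Origin on the worktop under the disc's centre; x is the direction in which the camera looks, z up. The camera's top is 75 mm above the worktop
- lens (a point): centre of the camera's front lens, 57 mm above the worktop, 130 mm behind the cross (at -x of cam_stand); it looks level along +x of cam_stand
- spot (a point): the point 57 mm above the cross on the white disc, on the camera's line of sight: the centre of the mirror's glass belongs here
- box_orange: fixed gain box (grey and blue, 50 x 68 mm, black knob on top) on an aluminium riser 40 mm high; with the knob 99 mm high; it carries the orange sticker. Origin at the centre of the riser's underside. It stands on one side of the camera's line of sight, box_blue in the mirrored place on the other side; which is on which side varies
- box_blue: a gain box like box_orange, on an equal riser, with a blue sticker instead; fixed
- orange_dot (a point): centre of the round orange sticker, 20 mm across, on the box's upright side that looks away from the camera (to +x of cam_stand); 57 mm above the worktop, 130 mm from point spot, about 34 degrees to one side of the lens as seen from there
- the_objective_pot: bystander, loose, to be left alone: black screw pot, 41 mm across, 51 mm high
- the_petri_c: bystander, loose, to be left alone: petri dish with pink medium, 59 mm across
- the_screw_tin: bystander, loose, to be left alone: low round tin with screws, 49 mm across
- the_screwdriver_small: bystander, loose, to be left alone: yellow screwdriver, 136 mm long, lying
- the_forceps_blunt: bystander, loose, to be left alone: steel forceps, 125 mm long, lying
- the_air_coupling: bystander, loose, to be left alone: pale hose coupling, 54 mm long, lying
Mind the look-alikes: they are no part of the job. What is shaped like the box_orange but pink is not meant.

How it is judged:
By the outcome, as a careful person would: the job done as asked, in the order asked, and still so for the second after the job is handed in, while the arm keeps its last pose, push and grip.
It also fails if it takes over 35 s, if anything falls off the work surface, if the arm or the gripper's body presses on something with over 40 N, if the wrist force passes 120 N, or if a joint passes its speed limit or range.

## Working session

There is one attempt and no reset: what is moved stays moved. The work goes in short steps, Python scripts to look and compute and a tool call to move; the robot and the scene stay as the last step left them, time stands still between calls to the robot, and variables do not carry over. Pictures are saved under pics/ and viewed, and the job is handed in when it is done.

Besides the shell and the picture viewer there is one more tool, called after ">>>" as name(argument=value, ...) on one line, values as JSON. jog_arm: Moves the arm, as the interface text tells. Its arguments: {"type":"object","properties":{"increments":{"type":"array"},"newtons":{"type":"number"}},"required":["increments"]}

```bash
mkdir -p pics; ls; cat > h.py <<'E'
import numpy as np, cv2, pickle
from cell import arm
def grab(name,tag):
    s=arm.observe(); d=arm.get_image(name); d['state']=s
    cv2.imwrite(f'pics/{tag}.png',d['frame']); pickle.dump(d,open(f'{tag}.pkl','wb')); return d
E
python3 - <<'E'
from h import *
print(arm.observe())
for n in ['side','top','wrist']:
    d=grab(n,n+'0'); print(n,d['intrinsics'].tolist(),d['dist_coeffs'],d.get('R'),d.get('t'),d.get('hand_eye'))
E
```

```text
pics
{'clock': 0.0, 'joints': array([ 1.06939039,  0.43525501,  0.02493669,  1.57408716, -0.01160027,
        1.13398726, -0.07506153]), 'dq': array([ 5.42778512e-04, -4.12364015e-04,  9.27475543e-04,  2.98130542e-05,
       -4.16856038e-04, -1.06205976e-03,  2.37832162e-04]), 'joint_efforts': array([-6.38144957e-04, -6.67847300e+01,  9.84682515e-01, -3.14461541e+01,
       -6.05509174e-02,  4.26724227e-02,  1.49409348e-04]), 'position': array([ 0.24246949, -0.57550074,  0.22592849]), 'ee_rot': array([-3.07784217e+00, -6.21999153e-01,  6.92917753e-04]), 'force': array([ 0.03982651, -0.01862716, -0.39838893]), 'ft_torque': array([-0.00953555, -0.01608768, -0.03703578]), 'width': 0.9960991295266423}
side [[509.61326954742685, 0.0, 319.86956759397447], [0.0, 509.61326954742685, 200.46418594070187], [0.0, 0.0, 1.0]] [-0.12943017  0.          0.          0.          0.        ] [[ 0.93880638 -0.34441158 -0.00482075]
 [-0.18226663 -0.48485432 -0.85539182]
 [ 0.29226949  0.80392596 -0.51795907]] [-0.48323346  0.13595033  1.32816995] None
top [[452.8606293836052, 0.0, 321.93529958644825], [0.0, 452.8606293836052, 202.72220247658177], [0.0, 0.0, 1.0]] [0.03890925 0.         0.         0.         0.        ] [[-1.38293092e-02 -9.99904365e-01 -1.00927261e-04]
 [-9.90045337e-01  1.37070918e-02 -1.40079788e-01]
 [ 1.40067775e-01 -1.83728413e-03 -9.90140214e-01]] [-0.02750991  0.51279661  1.57628142] None
wrist [[326.6808647183497, 0.0, 318.35941688844304], [0.0, 326.6808647183497, 202.12628445115058], [0.0, 0.0, 1.0]] [-0.03567518  0.          0.          0.          0.        ] None None [[ 1.01268688e-03 -9.65835798e-01 -2.59152822e-01  6.95346590e-02]
 [ 9.99999480e-01  1.00899901e-03  1.47245119e-04 -3.19666596e-04]
 [ 1.19270334e-04 -2.59152836e-01  9.65836318e-01 -1.57262622e-01]
 [ 0.00000000e+00  0.00000000e+00  0.00000000e+00  1.00000000e+00]]
```

View pics/side0.png

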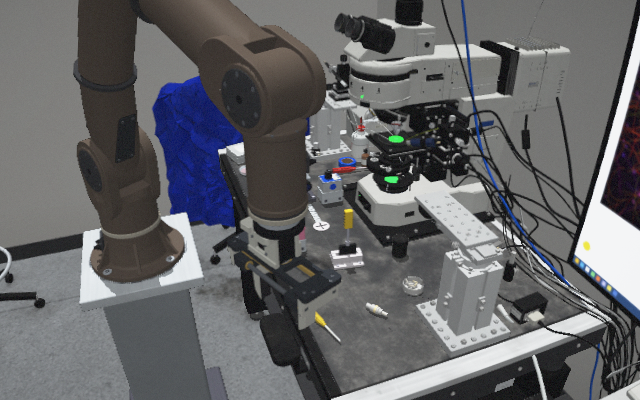

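View pics/top0.png

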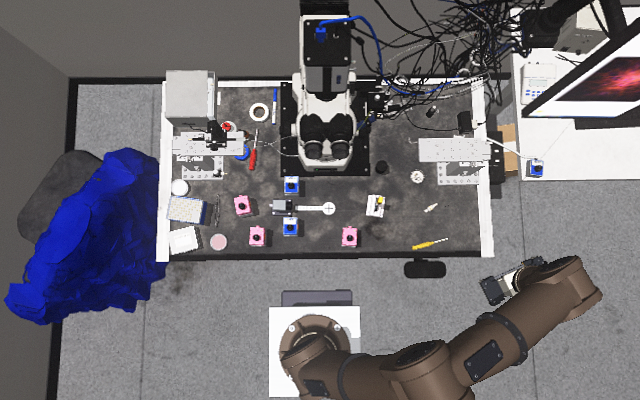

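View pics/wrist0.png

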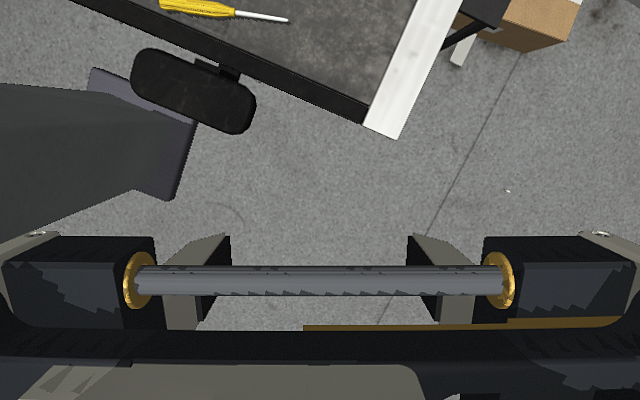

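The top view shows the mirror rest at about (375,206), the camera stand at (283,207) with its disc at (329,208), and the gain boxes at (291,186) and (290,227). I'll zoom in on these.

```bash
cat >> h.py <<'E'
def load(t): return pickle.load(open(t+'.pkl','rb'))
def campose(d):
    if d.get('R') is not None:
        R=np.array(d['R']);t=np.array(d['t']); return R.T,-R.T@t
    s=d['state']; Rt=cv2.Rodrigues(np.array(s['ee_rot']))[0]; H=np.array(d['hand_eye'])
    return Rt@H[:3,:3], Rt@H[:3,3]+s['position']
def ray(d,uv):
    u=cv2.undistortPoints(np.array(uv,float).reshape(-1,1,2),np.array(d['intrinsics']),np.array(d['dist_coeffs'])).reshape(-1,2)
    R,c=campose(d); return c,(R@np.c_[u,np.ones(len(u))].T).T
def onplane(d,uv,z):
    c,r=ray(d,uv); return c+r*((z-c[2])/r[:,2])[:,None]
def proj(d,X):
    R,c=campose(d); X=np.atleast_2d(X); p=(R.T@(X-c).T).T
    return cv2.projectPoints(p,np.zeros(3),np.zeros(3),np.array(d['intrinsics']),np.array(d['dist_coeffs']))[0].reshape(-1,2)
def crop(d,tag,x0,x1,y0,y1,k):
    cv2.imwrite(f'pics/{tag}.png',cv2.resize(d['frame'][y0:y1,x0:x1],None,fx=k,fy=k,interpolation=cv2.INTER_CUBIC))
E
python3 - <<'E'
from h import *
d=load('top0'); crop(d,'tc',220,400,170,260,4.4)
e=load('side0'); crop(e,'sc',290,420,150,280,4.4)
for n,uv,z in [('disc',(329,208),.003),('restmid',(375,206),.026),('cam',(283,207),.075),('b1',(291,186),.099),('b2',(290,227),.099),('grip',(380,200),.145),('pink',(349,237),.06)]:
    print(n,onplane(d,[uv],z).round(3))
E
```

```text
disc [[ 0.497 -0.06   0.003]]
restmid [[ 0.499 -0.224  0.026]]
cam [[0.494 0.101 0.075]]
b1 [[0.563 0.071 0.099]]
b2 [[0.422 0.075 0.099]]
grip [[ 0.503 -0.227  0.145]]
pink [[ 0.388 -0.127  0.06 ]]
```

View pics/tc.png

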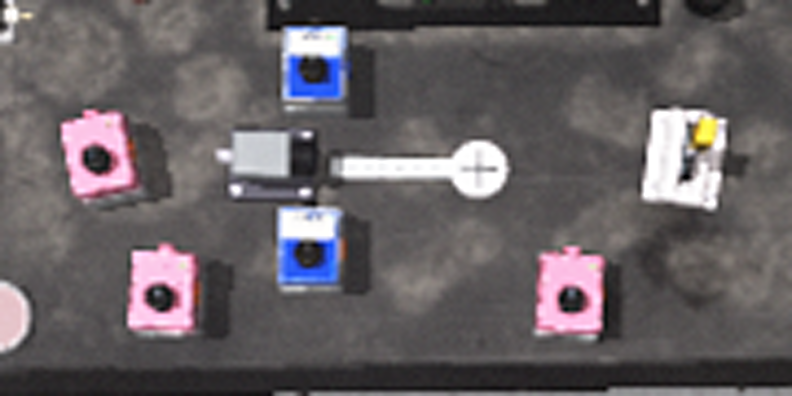

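View pics/sc.png

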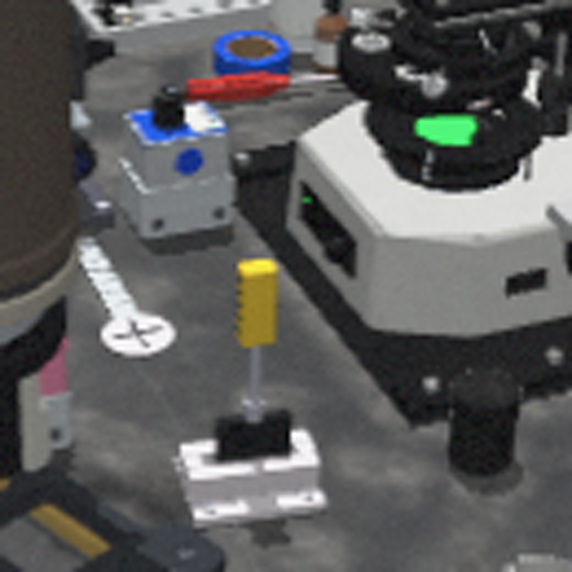

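```bash
python3 - <<'E'
from h import *
d=load('top0'); R,c=campose(d)
D=d['depth']; v,u=np.mgrid[0:400,0:640]; uv=np.c_[u.ravel(),v.ravel()]
_,r=ray(d,uv); P=(c+r*D.reshape(-1,1)).reshape(400,640,3)
for x0 in range(400,800,30):
    m=(abs(P[...,1]+0.06)<0.15)&(P[...,0]>x0/1000)&(P[...,0]<x0/1000+.03)&(D>0)
    print(x0, m.sum(), P[...,2][m].max().round(3) if m.any() else None)
s=arm.observe(); Rt=cv2.Rodrigues(s['ee_rot'])[0]; print(Rt.round(3))
# world shift to tool coords helper
print('to view', (Rt.T@(np.array([.44,-.225,.33])-s['position'])*1000).round(0))
E
```

```text
400 691 0.108
430 689 0.106
460 673 0.07
490 690 0.075
520 697 0.08
550 1128 0.569
580 1328 0.565
610 1577 0.56
640 1213 0.761
670 2800 0.807
700 1805 0.874
730 1226 0.868
760 555 0.805
790 370 0.643
[[ 0.922  0.388 -0.001]
 [ 0.388 -0.922  0.001]
 [-0.    -0.001 -1.   ]]
to view [ 318. -247. -104.]
```

```bash
python3 - <<'E'
from h import *
d=load('top0'); R,c=campose(d)
D=d['depth']; v,u=np.mgrid[0:400,0:640]; uv=np.c_[u.ravel(),v.ravel()]
_,r=ray(d,uv); P=(c+r*D.reshape(-1,1)).reshape(400,640,3)
m=(P[...,2]>.2)&(P[...,0]<.66)&(P[...,0]>.48)&(abs(P[...,1])<.25)
q=P[m]
for y in np.arange(-.25,.25,.03):
    k=q[(q[:,1]>=y)&(q[:,1]<y+.03)]
    if len(k): i=k[:,0].argmin(); print(round(y,2),k[i].round(3), k[:,2].min().round(3))
m=(P[...,1]<-.45)&(P[...,0]<.36)&(P[...,2]>.2)
q=P[m]; print(q[:,2].max(), q[q[:,2].argmax()])
for z in np.arange(.2,.9,.05):
    k=q[(q[:,2]>=z)&(q[:,2]<z+.05)]
    if len(k): print(round(z,2),k[:,0].min().round(3),k[:,0].max().round(3),k[:,1].min().round(3),k[:,1].max().round(3))
e=load('side0'); 
_,r=ray(e,uv); c2=campose(e)[1]; Q=(c2+r*e['depth'].reshape(-1,1)).reshape(400,640,3)
for p in [(265,95),(320,95),(275,200),(250,205),(308,205),(275,240),(335,290),(375,40),(350,35)]: print(p,Q[p[1],p[0]].round(3))
E
```

```text
-0.13 [ 0.579 -0.1    0.542] 0.368
-0.1 [ 0.555 -0.088  0.529] 0.355
-0.07 [ 0.555 -0.068  0.529] 0.368
-0.04 [ 0.554 -0.013  0.526] 0.357
-0.01 [ 0.556 -0.008  0.528] 0.372
0.02 [0.615 0.02  0.445] 0.217
0.05 [0.643 0.053 0.216] 0.211
0.2 [0.641 0.22  0.231] 0.224
0.23 [0.641 0.233 0.231] 0.22
0.716823576271492 [ 0.17187966 -0.4505239   0.71682358]
0.25 0.178 0.308 -0.64 -0.483
0.3 0.175 0.31 -0.658 -0.477
0.35 0.202 0.28 -0.575 -0.52
0.4 0.217 0.283 -0.575 -0.534
0.45 0.228 0.295 -0.588 -0.535
0.5 0.261 0.285 -0.574 -0.54
0.55 0.244 0.307 -0.601 -0.481
0.6 0.167 0.304 -0.634 -0.451
0.65 0.128 0.281 -0.596 -0.45
0.7 0.138 0.209 -0.481 -0.45
(265, 95) [ 0.22  -0.633  0.609]
(320, 95) [ 0.297 -0.602  0.589]
(275, 200) [ 0.23  -0.612  0.458]
(250, 205) [ 0.202 -0.584  0.44 ]
(308, 205) [0.498 0.057 0.005]
(275, 240) [ 0.229 -0.6    0.386]
(335, 290) [ 0.304 -0.643  0.306]
(375, 40) [ 0.611 -0.11   0.52 ]
(350, 35) [ 0.556 -0.092  0.532]
```

```bash
python3 - <<'E'
from h import *
v,u=np.mgrid[0:400,0:640]; uv=np.c_[u.ravel(),v.ravel()]
A=[]
for n in ['top0','side0']:
    d=load(n); c,r=ray(d,uv); P=c+r*d['depth'].reshape(-1,1); A.append(P[d['depth'].ravel()>0])
P=np.vstack(A); a=np.array([.2425,-.5755]); w=P[:,:2]-a
rad=a/np.linalg.norm(a); tan=np.array([-rad[1],rad[0]])
x=w@rad; y=w@tan; h=P[:,2]-.226
m=(np.hypot(x,y)<.2)&(h>0)
for z in np.arange(0,.5,.03):
    k=m&(h>=z)&(h<z+.03)
    if k.sum()>5: print('h%.2f'%z, 'rad',np.percentile(x[k],[1,99]).round(3),'tan',np.percentile(y[k],[1,99]).round(3),k.sum())
# eyepieces detailed
m=(P[:,0]<.6)&(P[:,0]>.53)&(P[:,2]>.4)&(abs(P[:,1]+.06)<.15)
q=P[m]
for z in np.arange(.4,.62,.02):
    k=(q[:,2]>=z)&(q[:,2]<z+.02)
    if k.sum(): print('z%.2f'%z, q[k][:,0].min().round(3), q[k][:,1].min().round(3),q[k][:,1].max().round(3),k.sum())
E
```

```text
h0.00 rad [-0.063  0.064] tan [-0.011  0.01 ] 329
h0.03 rad [-0.064  0.064] tan [-0.012  0.009] 175
h0.06 rad [-0.086  0.091] tan [-0.037  0.035] 1313
h0.09 rad [-0.093  0.095] tan [-0.037  0.035] 3324
h0.12 rad [-0.05   0.017] tan [-0.023  0.025] 722
h0.15 rad [-0.049  0.037] tan [-0.037  0.035] 1103
h0.18 rad [-0.041  0.042] tan [-0.042  0.04 ] 788
h0.21 rad [-0.039  0.042] tan [-0.042  0.039] 1343
h0.24 rad [-0.031  0.041] tan [-0.04   0.043] 1358
h0.27 rad [-0.018  0.041] tan [-0.04   0.039] 1347
h0.30 rad [-0.015  0.043] tan [-0.047  0.031] 1508
h0.33 rad [-0.061  0.051] tan [-0.054  0.051] 1873
h0.36 rad [-0.078  0.053] tan [-0.054  0.053] 3250
h0.39 rad [-0.125  0.047] tan [-0.054  0.05 ] 5233
h0.42 rad [-0.177  0.008] tan [-0.059  0.044] 5159
h0.45 rad [-0.189 -0.063] tan [-0.06   0.033] 2816
h0.48 rad [-0.194 -0.124] tan [-0.048  0.026] 947
z0.40 0.582 -0.098 0.001 189
z0.42 0.585 -0.09 -0.013 108
z0.44 0.58 -0.095 -0.003 176
z0.46 0.577 -0.097 0.001 155
z0.48 0.58 -0.098 0.001 256
z0.50 0.57 -0.097 0.001 58
z0.52 0.552 -0.104 0.011 543
z0.54 0.557 -0.107 0.012 662
z0.56 0.566 -0.096 0.009 194
```

The far box (x≈0.56) has the blue sticker, and an orange edge shows on the near box (x≈0.42). The mirror's black back faces -y. Next I move to a wrist view above the mirror.

>>> jog_arm(increments=[{"slide": [31, -25, -15], "roll": 0.1, "gripper": 1}, {"slide": [62, -50, -30], "roll": 0.2, "gripper": 1}, {"slide": [93, -75, -45], "roll": 0.3, "gripper": 1}, {"slide": [124, -100, -60], "roll": 0.398, "gripper": 1}, {"slide": [155, -125, -75], "roll": 0.398, "gripper": 1}, {"slide": [186, -150, -75], "roll": 0.398, "gripper": 1}, {"slide": [217, -175, -75], "roll": 0.398, "gripper": 1}, {"slide": [250, -200, -75], "roll": 0.398, "gripper": 1}, {"slide": [281, -225, -75], "roll": 0.398, "gripper": 1}, {"slide": [311, -249, -75], "roll": 0.398, "gripper": 1}], newtons=10)

```text
clock: 0.98
position: [0.4331, -0.2235, 0.3018]
ee_rot: [3.142, 0.002, 0.0]
force: [0.6, -0.9, -0.3]
width: 0.997
```

```bash
python3 - <<'E'
from h import *
d=grab('wrist','w1'); s=d['state']; print(s['clock'],s['position'],cv2.Rodrigues(s['ee_rot'])[0].round(3),s['joints'].round(2),s['dq'].round(2))
d=grab('wrist','w1b'); s=d['state']; print(s['position'])
E
```

```text
0.9833 [ 0.4331137  -0.22347285  0.30180198] [[ 1.     0.001  0.   ]
 [ 0.001 -1.    -0.   ]
 [ 0.     0.    -1.   ]] [ 0.47  0.16 -0.12  1.77  0.02  1.21 -1.22] [-0.64  0.02 -0.35 -0.01  0.06 -0.   -1.  ]
[ 0.43719209 -0.21559944  0.30186951]
```

View pics/w1b.png

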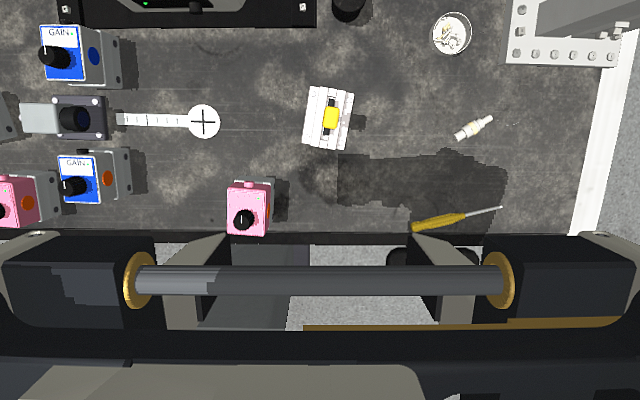

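The wrist view shows the disc at (204,121), the orange sticker at (107,181) on the near box, the blue one at (95,57), and the mirror grip at (331,118). Now I measure.

```bash
cat >> h.py <<'E'
def blob(d,lo,hi,roi=None,hsv=True):
    f=cv2.cvtColor(d['frame'],cv2.COLOR_BGR2HSV) if hsv else d['frame']
    m=cv2.inRange(f,np.array(lo),np.array(hi))
    if roi:
        z=np.zeros_like(m); z[roi[2]:roi[3],roi[0]:roi[1]]=255; m&=z
    n,l,st,c=cv2.connectedComponentsWithStats(m)
    if n<2: return None
    i=1+st[1:,4].argmax(); mm=(l==i).astype(np.uint8)
    cn=max(cv2.findContours(mm,cv2.RETR_EXTERNAL,cv2.CHAIN_APPROX_NONE)[0],key=cv2.contourArea)
    return c[i],st[i],cn[:,0,:]
E
python3 - <<'E'
from h import *
d=grab('wrist','w2'); s=d['state']; print(s['clock'],s['position'],s['dq'].round(3))
t=grab('top','top1')
crop(d,'w2c',290,370,70,165,6)
def show(n,b,z,d=d):
    if b is None: print(n,None);return
    e=cv2.fitEllipse(b[2]); print(n,b[0].round(1),b[1],'ell',np.round(e[0],1),onplane(d,[b[0]],z).round(4),onplane(d,[e[0]],z).round(4)); return b
show('disc',blob(d,(0,0,170),(180,50,255),(184,226,100,142)),.003)
show('orange',blob(d,(5,150,80),(20,255,255),(95,122,165,200)),.057)
show('blue',blob(d,(100,130,30),(130,255,255),(84,108,40,75)),.057)
g=show('grip',blob(d,(22,120,80),(35,255,255),(310,350,90,150)),.153)
print('griprect',cv2.minAreaRect(g[2]))
r=show('rest',blob(d,(0,0,150),(180,60,255),(290,370,70,165)),.026)
rc=cv2.minAreaRect(r[2]); print(rc, cv2.boxPoints(rc).round(1).tolist(), onplane(d,cv2.boxPoints(rc),.026).round(4))
show('disc top',blob(t,(0,0,170),(180,50,255),(321,338,200,217)),.003,t)
for p in [(204,121),(82,120),(331,118),(107,181),(95,57)]: print(p,d['depth'][p[1],p[0]])
E
```

```text
1.0833 [ 0.4356407  -0.21902061  0.30177144] [0.059 0.004 0.099 0.    0.033 0.005 0.095]
disc [200.  119.6] [184 103  33  34 830] ell [199.9 119.6] [[ 0.4976 -0.0557  0.003 ]] [[ 0.4976 -0.0557  0.003 ]]
orange [103.7 176.5] [ 99 169  11  16 133] ell [103.8 176.5] [[0.4278 0.0545 0.057 ]] [[0.4278 0.0544 0.057 ]]
blue [89.5 53.7] [ 84  45  12  18 170] ell [89.5 53.7] [[0.5732 0.0503 0.057 ]] [[0.5732 0.0503 0.057 ]]
grip [326.7 115.1] [319 104  17  23 308] ell [326.7 115.2] [[ 0.5049 -0.2252  0.153 ]] [[ 0.5049 -0.2252  0.153 ]]
griprect ((326.74798583984375, 115.13600158691406), (14.400279998779297, 22.002910614013672), 10.304845809936523)
rest [323.7 116.3] [ 298   84   54   65 2215] ell [324.2 116. ] [[ 0.5034 -0.2241  0.026 ]] [[ 0.5038 -0.2247  0.026 ]]
((324.3648986816406, 116.31080627441406), (45.209720611572266, 60.66322708129883), 9.462322235107422) [[297.1000061035156, 142.5], [307.1000061035156, 82.69999694824219], [351.6000061035156, 90.0999984741211], [341.70001220703125, 149.89999389648438]] [[ 0.4697 -0.1897  0.026 ]
 [ 0.5443 -0.2025  0.026 ]
 [ 0.5361 -0.2589  0.026 ]
 [ 0.4607 -0.2484  0.026 ]]
disc top [328.  207.9] [321 202  15  13 136] ell [328.  207.9] [[ 0.4976 -0.0565  0.003 ]] [[ 0.4976 -0.0564  0.003 ]]
(204, 121) 0.444315
(82, 120) 0.3936281
(331, 118) 0.29831558
(107, 181) 0.41693962
(95, 57) 0.37760466
```

View pics/w2c.png

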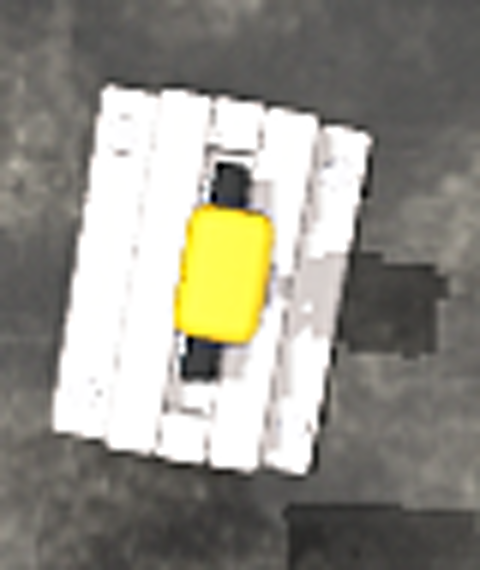

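>>> jog_arm(increments=[{"slide": [10, 0, 10], "roll": 0.05, "gripper": 1}, {"slide": [24, 0, 25], "roll": 0.1, "gripper": 1}, {"slide": [38, 0, 42], "roll": 0.162, "gripper": 1}, {"slide": [50, -1, 60], "roll": 0.162, "gripper": 1}, {"slide": [60, -1, 80], "roll": 0.162, "gripper": 1}, {"slide": [67, -1, 97], "roll": 0.162, "gripper": 1}, {"slide": [71, -1, 110], "roll": 0.162, "gripper": 1}, {"slide": [71, -1, 117], "roll": 0.162, "gripper": 1}, {"slide": [71, -1, 117], "roll": 0.162, "gripper": 1}, {"slide": [71, -1, 117], "roll": 0.162, "gripper": 1}])

```text
clock: 2.02
position: [0.5028, -0.2259, 0.1848]
ee_rot: [3.131, -0.256, -0.001]
force: [-0.6, -0.5, 0.1]
width: 0.998
```

```bash
python3 - <<'E'
from h import *
d=grab('wrist','w3'); s=d['state']; print(s['clock'],s['position'],cv2.Rodrigues(s['ee_rot'])[0].round(3),s['dq'].round(3),s['joints'].round(2))
t=grab('side','side3'); crop(t,'s3c',280,440,150,290,4.4)
E
```

```text
2.0167 [ 0.50280988 -0.22586655  0.18483545] [[ 0.987 -0.162 -0.001]
 [-0.162 -0.987 -0.   ]
 [-0.001  0.    -1.   ]] [-0.004 -0.019 -0.004 -0.016 -0.002  0.005 -0.002] [ 0.4   0.36 -0.11  1.8   0.05  0.98 -1.45]
```

View pics/w3.png

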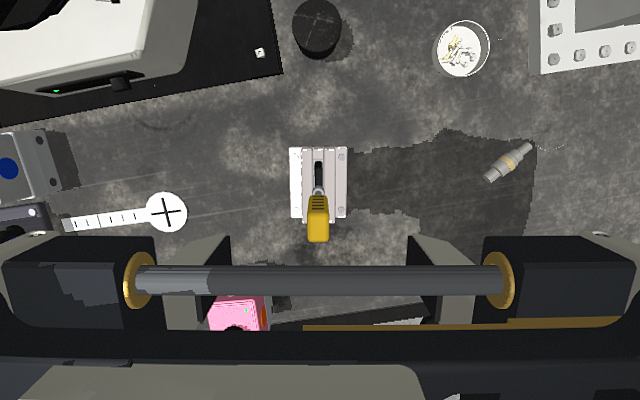

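View pics/s3c.png

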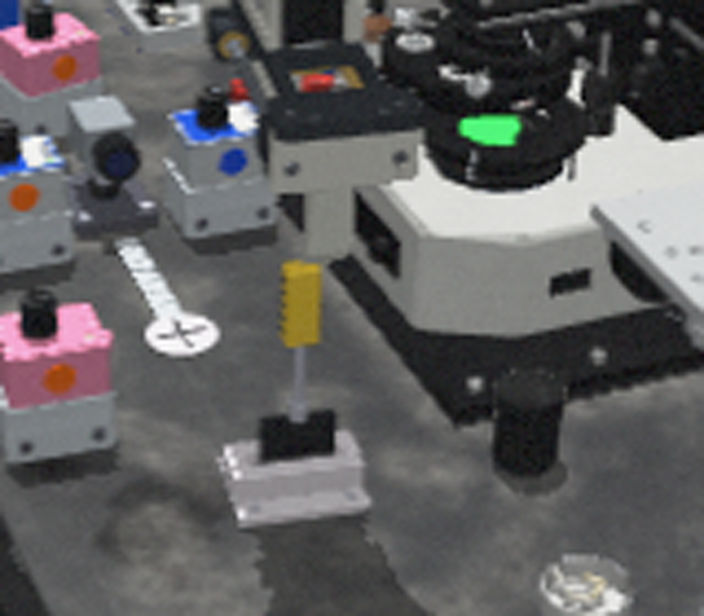

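```bash
python3 - <<'E'
from h import *
d=load('w3'); s=d['state']; Rt=cv2.Rodrigues(s['ee_rot'])[0]
g=blob(d,(20,120,200),(35,255,255),(300,335,190,250)); print(g[1],cv2.minAreaRect(g[2]))
x,y,w,h=g[1][:4]
c=onplane(d,[(x,y),(x+w,y),(x+w,y+h),(x,y+h)],.153); print(c.round(4),c.mean(0).round(4), 'tool:',(Rt.T@(c-s['position']).T).T.round(4))
crop(d,'w3c',280,360,130,260,4.5)
gray=cv2.cvtColor(d['frame'],cv2.COLOR_BGR2GRAY)
# rest left edge: subpixel per-row
ls=[];rs=[]
for r in range(155,200):
    row=gray[r].astype(float); gr=np.diff(row)
    ls.append((280+gr[280:300].argmax(),r)); rs.append((335+gr[335:360].argmin(),r))
for n,p in (('L',ls),('R',rs)):
    W=onplane(d,p,.026); l=cv2.fitLine(W[:,:2].astype(np.float32),cv2.DIST_HUBER,0,.0001,.0001).ravel(); print(n,np.degrees(np.arctan2(l[1],l[0])),l)
E
```

```text
[310 215  17  26 408] ((318.0, 227.5), (25.0, 16.0), 90.0)
[[ 0.514  -0.2224  0.153 ]
 [ 0.5124 -0.2325  0.153 ]
 [ 0.4957 -0.2299  0.153 ]
 [ 0.4974 -0.2196  0.153 ]] [ 0.5049 -0.2261  0.153 ] tool: [[ 0.0105 -0.0053  0.0318]
 [ 0.0106  0.005   0.0318]
 [-0.0063  0.0052  0.0318]
 [-0.0063 -0.0054  0.0318]]
L -9.889584 [ 0.98514056 -0.17175001  0.5142715  -0.19818981]
R -8.052604 [ 0.9901399  -0.14008224  0.5142985  -0.25495392]
```

View pics/w3c.png

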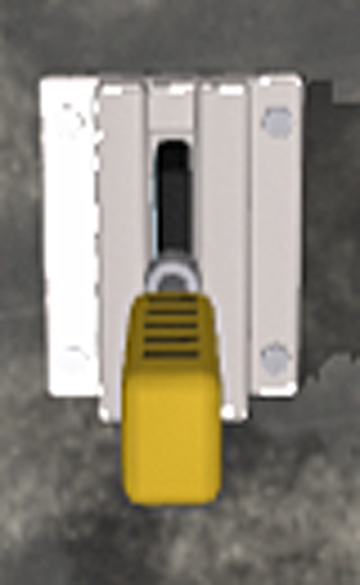

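Orange is confirmed on the near box and the jaws line up with the grip. I descend and close, gripping slightly below the grip centre to keep the wrist clear of the eyepieces.

>>> jog_arm(increments=[{"slide": [1, 0, 15], "roll": 0, "gripper": 1}, {"slide": [1.5, 0, 32], "roll": 0, "gripper": 1}, {"slide": [1.5, 0, 50], "roll": 0, "gripper": 1}, {"slide": [1.5, 0, 66], "roll": 0, "gripper": 1}, {"slide": [1.5, 0, 78], "roll": 0, "gripper": 1}, {"slide": [1.5, 0, 84], "roll": 0, "gripper": 1}, {"slide": [1.5, 0, 84], "roll": 0, "gripper": 1}, {"slide": [1.5, 0, 84], "roll": 0, "gripper": 0.4}, {"slide": [1.5, 0, 84], "roll": 0, "gripper": 0.3}, {"slide": [1.5, 0, 84], "roll": 0, "gripper": 0.25}], newtons=10)

```text
clock: 2.95
position: [0.5058, -0.2253, 0.1018]
ee_rot: [3.131, -0.253, 0.003]
force: [0.4, 0.5, 0.1]
width: 0.829
```

```bash
python3 - <<'E'
from h import *
d=grab('wrist','w4'); s=d['state']; print(s['clock'],s['position'],s['width'],s['force'])
E
```

```text
2.95 [ 0.50575786 -0.22525916  0.1018149 ] 0.828502451656426 [0.37727013 0.5227409  0.09698807]
```

View pics/w4.png

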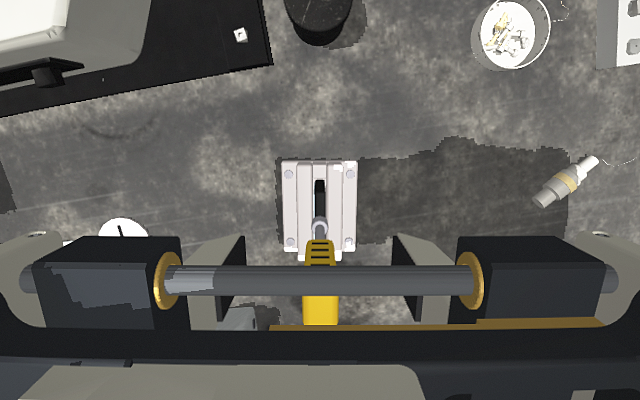

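The grip sits centred between the jaws at about (320,280). Closing at 10 N.

>>> jog_arm(increments=[{"slide": [0, 0, 0], "roll": 0, "gripper": 0.3}, {"slide": [0, 0, 0], "roll": 0, "gripper": 0.3}, {"slide": [0, 0, 0], "roll": 0, "gripper": 0.25}, {"slide": [0, 0, 0], "roll": 0, "gripper": 0.2}, {"slide": [0, 0, 0], "roll": 0, "gripper": 0.15}, {"slide": [0, 0, 0], "roll": 0, "gripper": 0.1}, {"slide": [0, 0, 0], "roll": 0, "gripper": 0.05}, {"slide": [0, 0, 0], "roll": 0, "gripper": 0.0}, {"slide": [0, 0, 0], "roll": 0, "gripper": 0.0}, {"slide": [0, 0, 0], "roll": 0, "gripper": 0.0}], newtons=10)

```text
clock: 3.83
position: [0.5051, -0.225, 0.1007]
ee_rot: [3.131, -0.253, -0.0]
force: [0.4, 1.1, 0.5]
width: 0.15
```

>>> jog_arm(increments=[{"slide": [0, 0, 0], "roll": 0, "gripper": 0.0}, {"slide": [0, 0, 0], "roll": 0, "gripper": 0.0}, {"slide": [0, 0, 0], "roll": 0, "gripper": 0.0}, {"slide": [0, 0, 0], "roll": 0, "gripper": 0.0}, {"slide": [0, 0, 0], "roll": 0, "gripper": 0.0}, {"slide": [0, 0, 0], "roll": 0, "gripper": 0.0}, {"slide": [0, 0, 0], "roll": 0, "gripper": 0.0}, {"slide": [0, 0, 0], "roll": 0, "gripper": 0.0}, {"slide": [0, 0, 0], "roll": 0, "gripper": 0.0}, {"slide": [0, 0, 0], "roll": 0, "gripper": 0.0}], newtons=10)

```text
clock: 4.67
position: [0.5051, -0.2249, 0.1007]
ee_rot: [3.131, -0.253, -0.0]
force: [-0.6, -0.6, -0.1]
width: 0.154
```

```bash
python3 - <<'E'
from h import *
d=grab('wrist','w5'); s=d['state']; print(s['clock'],s['position'],s['width'],s['force'],s['ft_torque'],cv2.Rodrigues(s['ee_rot'])[0].round(3))
t=grab('side','side5'); crop(t,'s5c',280,440,150,290,4.4)
E
```

```text
4.6667 [ 0.5050903  -0.22492574  0.10070121] 0.15393254827515512 [-0.58714966 -0.55544783 -0.08143033] [0.01162609 0.05447379 0.0259127 ] [[ 0.987 -0.161 -0.   ]
 [-0.161 -0.987 -0.   ]
 [-0.     0.    -1.   ]]
```

View pics/w5.png

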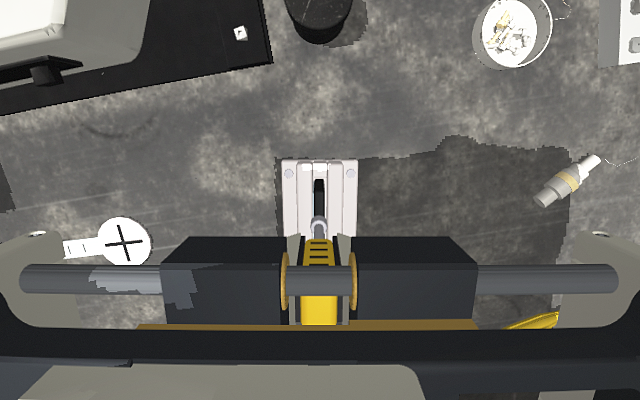

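View pics/s5c.png

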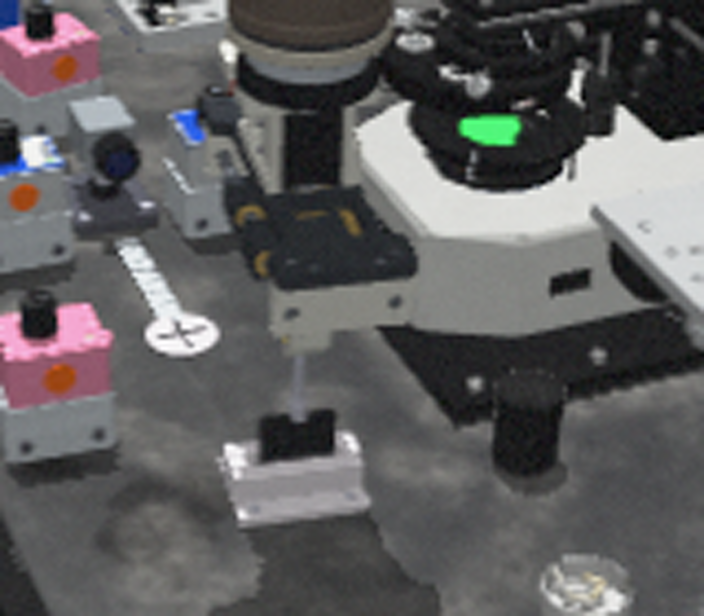

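Held: the width reads 14 mm. Lifting straight up.

>>> jog_arm(increments=[{"slide": [0, 0, -2], "roll": 0, "gripper": 0.0}, {"slide": [0, 0, -5], "roll": 0, "gripper": 0.0}, {"slide": [0, 0, -9], "roll": 0, "gripper": 0.0}, {"slide": [0, 0, -14], "roll": 0, "gripper": 0.0}, {"slide": [0, 0, -19], "roll": 0, "gripper": 0.0}, {"slide": [0, 0, -23], "roll": 0, "gripper": 0.0}, {"slide": [0, 0, -26], "roll": 0, "gripper": 0.0}, {"slide": [0, 0, -27], "roll": 0, "gripper": 0.0}, {"slide": [0, 0, -27], "roll": 0, "gripper": 0.0}, {"slide": [0, 0, -27], "roll": 0, "gripper": 0.0}], newtons=10)

```text
clock: 5.6
position: [0.505, -0.2249, 0.1277]
ee_rot: [3.131, -0.253, -0.0]
force: [0.1, -0.4, -0.8]
width: 0.152
```

```bash
python3 - <<'E'
from h import *
d=grab('wrist','w6'); s=d['state']; print(s['clock'],s['position'],s['width'],s['force'],s['ft_torque'],cv2.Rodrigues(s['ee_rot'])[0].round(3),s['dq'].round(3))
t=grab('side','side6'); crop(t,'s6c',300,400,180,290,5)
w=load('w5')
for n,im in (('w5',w),('w6',d)):
    b=blob(im,(0,0,190),(180,40,255),(98,155,212,270)); print(b[1]);e=cv2.fitEllipse(cv2.convexHull(b[2])); print(n,e[0],onplane(im,[e[0]],.003))
E
```

```text
5.6 [ 0.50502284 -0.22493548  0.12769104] 0.15182129362049784 [ 0.08002221 -0.42486431 -0.83918718] [ 0.06427955  0.00565754 -0.00274809] [[ 0.987 -0.161 -0.   ]
 [-0.161 -0.987 -0.   ]
 [-0.     0.    -1.   ]] [ 0.001  0.006 -0.     0.003 -0.001 -0.     0.001]
[  98  217   53   48 1835]
w5 (122.82982635498047, 242.05885314941406) [[ 0.49788111 -0.05565088  0.003     ]]
[  98  212   57   42 1545]
w6 (134.40966796875, 232.96644592285156) [[ 0.49680129 -0.05039067  0.003     ]]
```

View pics/w6.png

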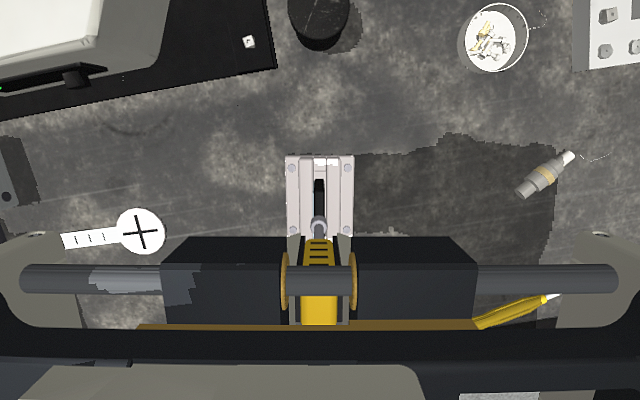

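View pics/s6c.png

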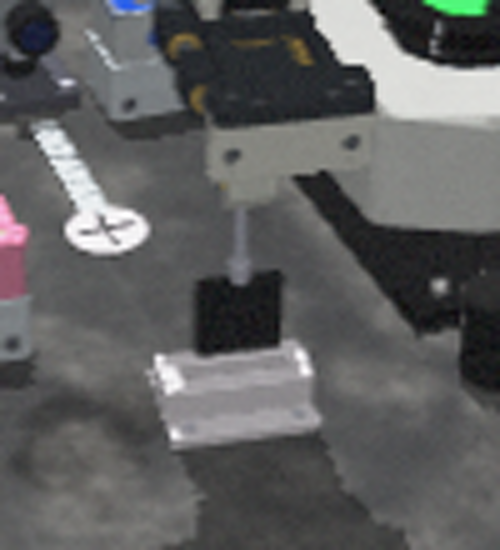

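```bash
python3 - <<'E'
from h import *
d=load('w6'); t=load('side6'); s=d['state']; Rt=cv2.Rodrigues(s['ee_rot'])[0]
print('cross w6',onplane(d,[(140,232)],.003), 'w5',onplane(load('w5'),[(124,243)],.003),'w1? w2',onplane(load('w2'),[(200,119.6)],.003))
crop(d,'w6c',100,200,190,260,7)
# mirror axes: mx=-tool y, my: z up x mx
mx=-Rt[:,1]; mz=-Rt[:,2]; my=np.cross(mz,mx); g=s['position']+Rt@np.array([0,0,-.019]); o=g-mz*.112
C=[o-mx*.004+a*my*.022+b*mz*.044 for a,b in((-1,0),(1,0),(1,1),(-1,1))]
print('pred back corners',proj(t,C).round(1).tolist())
b=blob(t,(0,0,0),(180,255,35),(335,360,230,252)); print(b[1]); r=cv2.approxPolyDP(b[2],2,True); print(r.reshape(-1,2).tolist())
f=t['frame'].copy()
k=cv2.resize(f[180:290,300:400],None,fx=6,fy=6,interpolation=cv2.INTER_CUBIC)
for p in proj(t,C): cv2.circle(k,(int((p[0]+.5-300)*6),int((p[1]+.5-180)*6)),3,(0,0,255),-1)
cv2.imwrite('pics/s6p.png',k[200:500])
E
```

```text
cross w6 [[ 0.49689361 -0.05592885  0.003     ]] w5 [[ 0.49690138 -0.05638555  0.003     ]] w1? w2 [[ 0.49756288 -0.05574666  0.003     ]]
pred back corners [[355.9, 249.5], [338.8, 251.6], [339.1, 237.2], [356.5, 235.1]]
[340 234  16  16 206]
[[355, 234], [348, 238], [340, 236], [340, 249], [354, 248]]
```

View pics/s6p.png

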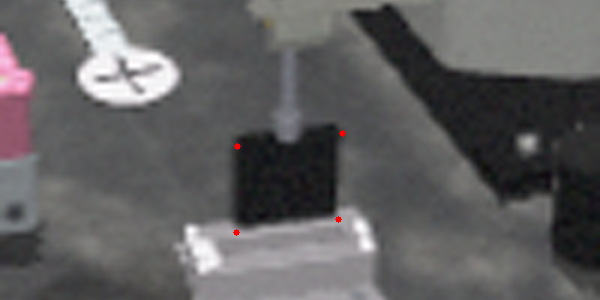

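>>> jog_arm(increments=[{"slide": [-1, -7, 0], "roll": -0.03, "gripper": 0.0}, {"slide": [-4, -22, 0], "roll": -0.08, "gripper": 0.0}, {"slide": [-8, -40, 0], "roll": -0.14, "gripper": 0.0}, {"slide": [-12, -60, 0], "roll": -0.2, "gripper": 0.0}, {"slide": [-16, -80, 0], "roll": -0.26, "gripper": 0.0}, {"slide": [-20, -100, 0], "roll": -0.32, "gripper": 0.0}, {"slide": [-24, -120, 0], "roll": -0.37, "gripper": 0.0}, {"slide": [-28, -138, 0], "roll": -0.41, "gripper": 0.0}, {"slide": [-31, -150, 0], "roll": -0.431, "gripper": 0.0}, {"slide": [-32, -155, 0], "roll": -0.431, "gripper": 0.0}], newtons=10)

```text
clock: 6.53
position: [0.4982, -0.0639, 0.1278]
ee_rot: [-3.111, -0.43, -0.0]
force: [-0.8, -0.0, -0.1]
width: 0.152
```

```bash
cat > m.py <<'E'
from h import *
def mir(s,off=(0,0,0)):
    Rt=cv2.Rodrigues(np.array(s['ee_rot']))[0]
    mx=-Rt[:,1]; mz=-Rt[:,2]; my=np.cross(mz,mx); o=s['position']+Rt@np.array([0,0,-.019])-mz*.112
    return o,mx,my,mz
E
python3 - <<'E'
from m import *
w=grab('wrist','w7'); t=grab('side','side7'); p=grab('top','top7'); s=arm.observe(); print(s['clock'],s['position'],s['dq'].round(3))
o,mx,my,mz=mir(s); print('glass',o+mx*.004+mz*.022,'n',mx,np.degrees(np.arctan2(-mx[0],mx[1])))
C=[o-mx*.004+a*my*.022+b*mz*.044 for a,b in((-1,0),(1,0),(1,1),(-1,1))]
q=proj(t,C); print(q.round(1).tolist())
t6=load('side6'); print('cross pred',proj(t6,[.4972,-.056,.003]),'orange',proj(t6,[.4278,.0545,.057]),'blue',proj(t6,[.5732,.0503,.057]))
t3=load('side3'); 
for n,b in (('or',blob(t3,(5,150,80),(20,255,255),(280,292,187,200))),('bl',blob(t3,(100,130,30),(130,255,255),(328,338,180,192)))): print(n,b[0],b[1])
b=blob(t3,(0,0,170),(180,50,255),(310,332,218,235)); print('disc',cv2.fitEllipse(b[2])[0])
k=cv2.resize(t['frame'][170:270,280:400],None,fx=6,fy=6,interpolation=cv2.INTER_CUBIC)
for a in q: cv2.circle(k,(int((a[0]+.5-280)*6),int((a[1]+.5-170)*6)),2,(0,0,255),-1)
cv2.imwrite('pics/s7p.png',k)
E
```

```text
6.6833 [ 0.49846961 -0.06711983  0.12771327] [ 0.017  0.003  0.017 -0.005  0.002 -0.002  0.007]
glass [ 0.49740409 -0.06329896  0.0567114 ] n [-2.65949967e-01  9.63986719e-01 -4.69686154e-04] 15.423409381771194
[[330.0, 216.0], [317.0, 221.1], [316.9, 207.4], [330.0, 202.4]]
cross pred [[320.87413607 225.4254344 ]] orange [[284.93642337 194.49310805]] blue [[332.48126451 186.37164191]]
or [285.27586207 194.34482759] [283 192   6   6  29]
bl [332.55555556 186.40740741] [330 184   6   6  27]
disc (320.1190185546875, 224.4133758544922)
```

View pics/s7p.png

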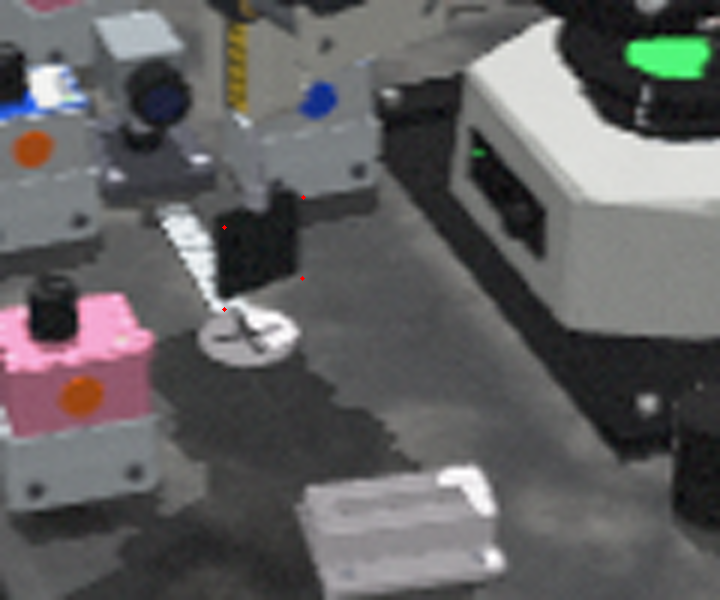

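View pics/w7.png

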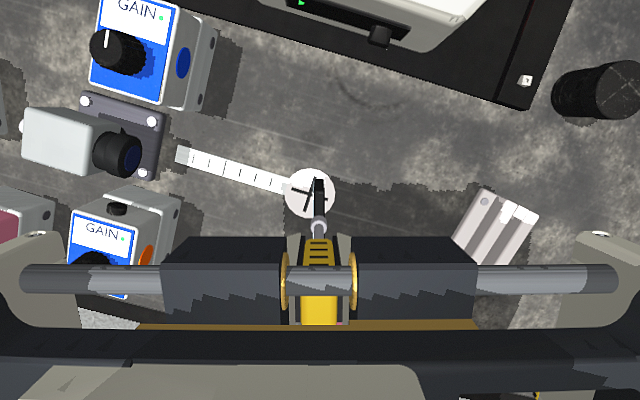

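View pics/side7.png

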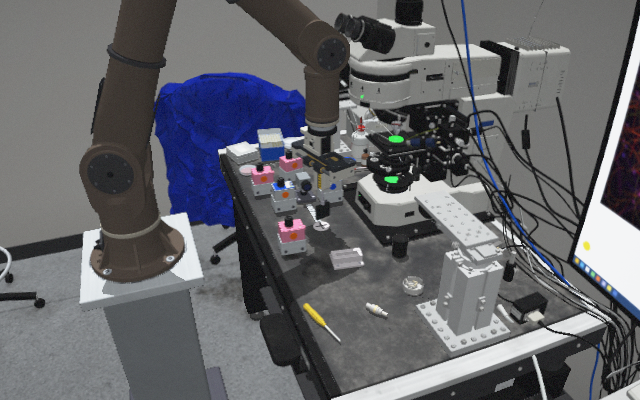

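```bash
python3 - <<'E'
from m import *
w=load('w6'); s=w['state']; Rt=cv2.Rodrigues(s['ee_rot'])[0]
d=load('w7'); k=cv2.resize(d['frame'][165:250,280:360],None,fx=7,fy=7,interpolation=cv2.INTER_CUBIC); cv2.imwrite('pics/w7c.png',k)
k=cv2.resize(w['frame'][165:250,280:360],None,fx=7,fy=7,interpolation=cv2.INTER_CUBIC); cv2.imwrite('pics/w6c.png',k)
d=grab('wrist','w8'); s=d['state']; print(s['position'],s['clock'])
o,mx,my,mz=mir(s)
Q=[o+mz*.044+mx*a*.004+tx*Rt[:,0]*0 +(-my if my@cv2.Rodrigues(s['ee_rot'])[0][:,0]<0 else my)*.022 for a in(-1,1) for tx in (0,)]
print('pred far top corners of head',proj(d,Q).round(1))
print('pred stem base',proj(d,[o+mz*.044]).round(1),'pred bottom corners',proj(d,[q-mz*.044 for q in Q]).round(1))
E
```

```text
[ 0.49846961 -0.06711983  0.12771327] 6.6833
pred far top corners of head [[325.  190.4]
 [312.6 190.4]]
pred stem base [[318.8 222.7]] pred bottom corners [[323.9 177.7]
 [313.6 177.7]]
```

View pics/w7c.png

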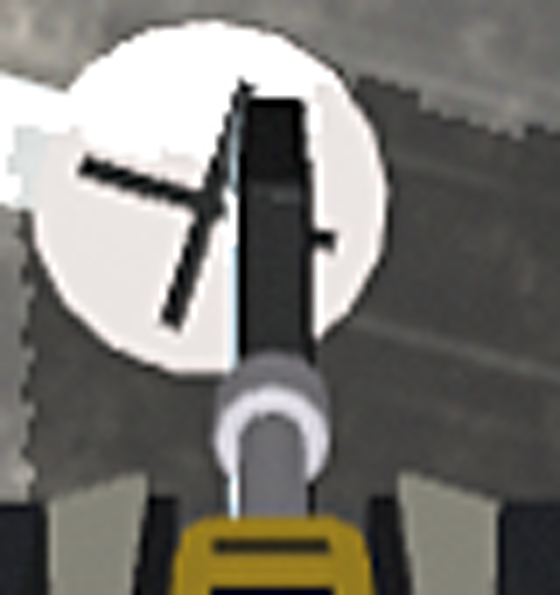

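View pics/w6c.png

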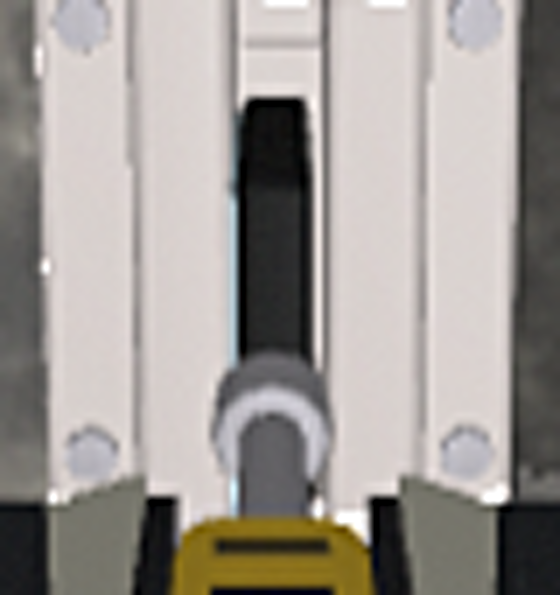

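```bash
python3 - <<'E'
from m import *
d=load('w8'); s=d['state']; Rt=cv2.Rodrigues(s['ee_rot'])[0]
k=cv2.resize(d['frame'][165:225,280:350],None,fx=8,fy=8,interpolation=cv2.INTER_CUBIC); cv2.imwrite('pics/w8c.png',k)
def sh(n,b,z):
    e=cv2.fitEllipse(cv2.convexHull(b[2])); print(n,b[1],np.round(e[0],1),onplane(d,[e[0]],z).round(4)); return onplane(d,[e[0]],z)[0]
bl=sh('blue',blob(d,(100,130,30),(130,255,255),(170,195,40,85)),.057)
b=blob(d,(5,150,60),(20,255,255),(135,160,235,275)); o=sh('orange',b,.057)
cr=onplane(d,[(309.8,194)],.003)[0]; print('cross',cr)
# scale edges: white stripe midline between u=190..280
g=cv2.cvtColor(d['frame'],cv2.COLOR_BGR2HSV); m=cv2.inRange(g,np.array((0,0,170)),np.array((180,50,255)))
mid=[]
for u in range(192,278):
    v=np.where(m[140:200,u])[0]
    if len(v)>5: mid.append((u,140+(v.min()+v.max())/2))
W=onplane(d,mid,.003); l=cv2.fitLine(W[:,:2].astype(np.float32),cv2.DIST_HUBER,0,.0001,.0001).ravel(); print('scale line',l,'angle of axis to +y (toward +x): ',np.degrees(np.arctan2(l[0],l[1])))
for n,p in (('or',o),('bl',bl)):
    v=p-cr; print(n,np.hypot(*v[:2]),np.degrees(np.arctan2(v[0],v[1])))
cn=blob(d,(100,130,30),(130,255,255),(170,195,40,85))[2]
E
```

```text
blue [170  47  15  31 365] [176.8  61.9] [[0.5734 0.0502 0.057 ]]
orange [135 245  14  20 197] [141.6 256.1] [[0.4291 0.0543 0.057 ]]
cross [ 0.49761581 -0.05924174  0.003     ]
scale line [0.00700023 0.9999755  0.50007534 0.02132549] angle of axis to +y (toward +x):  0.40108663
or 0.13257832816282267 -31.114731032302473
bl 0.13312361831149383 34.68599522163976
```

View pics/w8c.png

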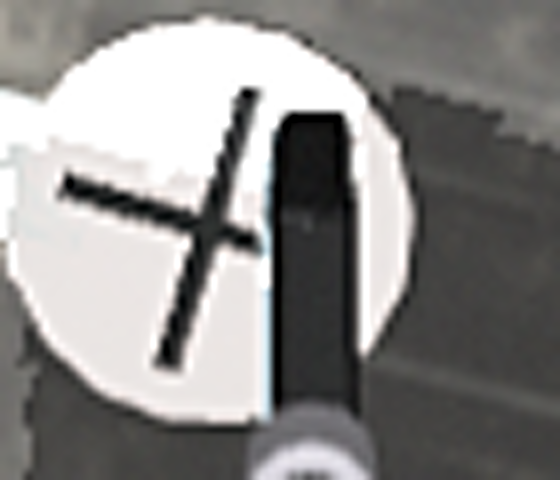

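```bash
python3 - <<'E'
from m import *
d=load('w8'); s=d['state']
cr=onplane(d,[(305.9,192.9)],.003)[0]; print(cr)
pts={'w8or':[.4291,.0543],'w8bl':[.5734,.0502],'w2or':[.4278,.0545],'w2bl':[.5732,.0503]}
for c in (cr[:2],np.array([.4972,-.056])):
  for k,p in pts.items(): v=np.array(p)-c; print(k,np.hypot(*v).round(4),np.degrees(np.arctan2(v[0],v[1])).round(2))
# side camera stickers: intersect with z=.057
t=load('side3')
for n,b in (('or',blob(t,(5,150,80),(20,255,255),(280,292,187,200))),('bl',blob(t,(100,130,30),(130,255,255),(328,338,180,192)))): print(n,onplane(t,[b[0]],.057))
k=cv2.resize(d['frame'][80:280,60:200],None,fx=4,fy=4,interpolation=cv2.INTER_CUBIC)[:600]; cv2.imwrite('pics/w8d.png',cv2.resize(d['frame'][40:190,60:260],None,fx=4,fy=4,interpolation=cv2.INTER_CUBIC))
E
```

```text
[ 0.49766183 -0.05564618  0.003     ]
w8or 0.1296 -31.95
w8bl 0.1302 35.59
w2or 0.1304 -32.39
w2bl 0.1301 35.49
w8or 0.1296 -31.69
w8bl 0.1307 35.66
w2or 0.1305 -32.13
w2bl 0.1307 35.56
or [[0.42896104 0.05496197 0.057     ]]
bl [[0.57332763 0.05002341 0.057     ]]
```

View pics/w8d.png

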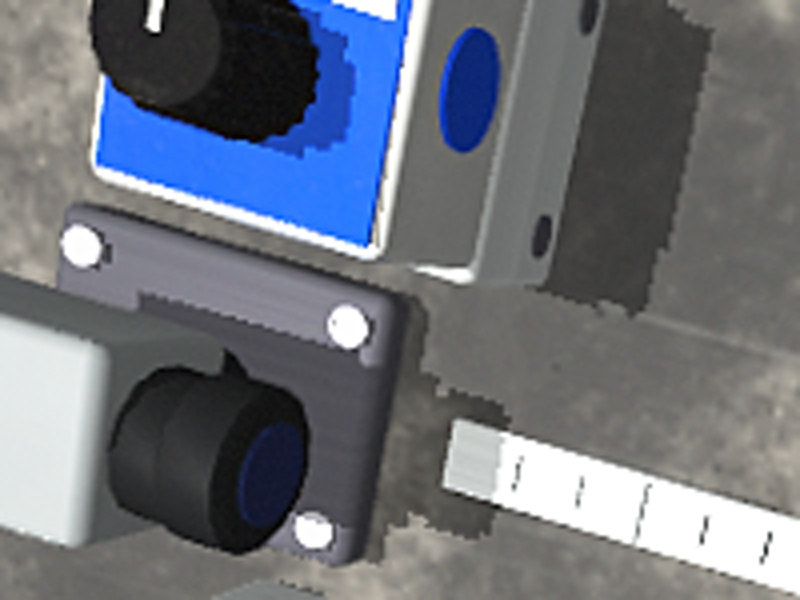

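```bash
python3 - <<'E'
from m import *
d=load('w8'); cr=np.array([.4976,-.0557])
L=onplane(d,[(127.9,162.4)],.057)[0]; v=L[:2]-cr; print('lens',L,np.hypot(*v),np.degrees(np.arctan2(v[0],v[1])))
w=load('w2'); crop(w,'w2l',40,210,30,200,3.5)
# scale tick edge line from edges top & bottom
g=cv2.cvtColor(d['frame'],cv2.COLOR_BGR2GRAY).astype(float)
for nm,sg,off in (('up',1,-14),('lo',-1,8)):
    P=[]
    for u in range(190,275):
        vm=154+(u-176)*(190-154)/(293-176); a=int(vm)-16; seg=np.diff(g[a:a+34,u])*sg
        h=seg[:17] if sg>0 else seg[17:]; P.append((u,a+(0 if sg>0 else 17)+h.argmax()+.5))
    W=onplane(d,P,.003); l=cv2.fitLine(W[:,:2].astype(np.float32),cv2.DIST_HUBER,0,.0001,.0001).ravel(); print(nm,np.degrees(np.arctan2(l[0],l[1])),l, 'x at y=-.0557', l[2]+l[0]/l[1]*(-.0557-l[3]))
E
```

```text
lens [0.4984908  0.07314938 0.057     ] 0.12885245966897027 0.39610823907060244
up 1.4594313 [0.02546913 0.99967563 0.50771916 0.01331029] x at y=-.0557 0.50596094
lo 1.7501513 [0.03054116 0.99953353 0.4916129  0.01395651] x at y=-.0557 0.48948452
```

View pics/w2l.png

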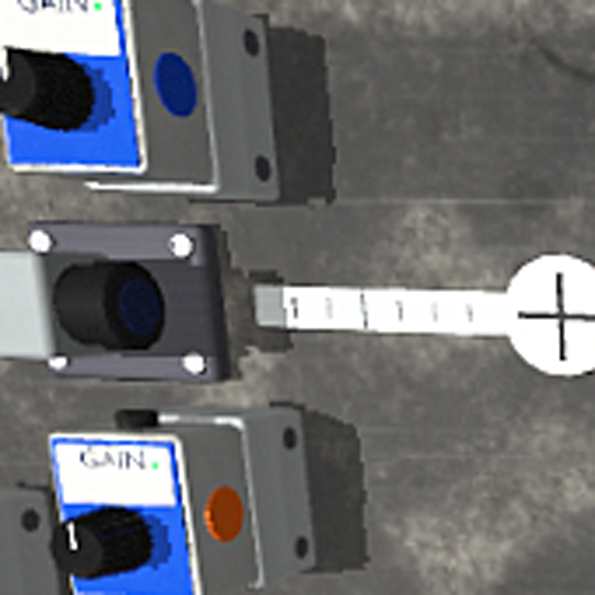

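The mirror is where I expect it to within 1 mm, and the turn is right (15.4°, bisecting lens and orange). It is about 7 mm short of the cross, so I finish the approach.

>>> jog_arm(increments=[{"slide": [0.5, -1, 0], "roll": 0, "gripper": 0.0}, {"slide": [1, -3, 0], "roll": 0, "gripper": 0.0}, {"slide": [1.8, -5, 0], "roll": 0, "gripper": 0.0}, {"slide": [2.4, -6.5, 0], "roll": 0, "gripper": 0.0}, {"slide": [2.6, -7, 0], "roll": 0, "gripper": 0.0}, {"slide": [2.6, -7, 0], "roll": 0, "gripper": 0.0}, {"slide": [2.6, -7, 0], "roll": 0, "gripper": 0.0}, {"slide": [2.6, -7, 0], "roll": 0, "gripper": 0.0}, {"slide": [2.6, -7, 0], "roll": 0, "gripper": 0.0}, {"slide": [2.6, -7, 0], "roll": 0, "gripper": 0.0}], newtons=10)

```text
clock: 7.57
position: [0.499, -0.0595, 0.1277]
ee_rot: [3.113, 0.422, -0.0]
force: [-0.3, 0.6, 0.0]
width: 0.156
```

```bash
python3 - <<'E'
from m import *
d=grab('wrist','w9'); s=d['state']; print(s['clock'],s['position'],s['dq'].round(3),s['width'],s['force'])
o,mx,my,mz=mir(s); print('glass',o+mx*.004+mz*.022,'ang',np.degrees(np.arctan2(-mx[0],mx[1])))
Rt=cv2.Rodrigues(s['ee_rot'])[0]; tx=Rt[:,0]
print('pred',proj(d,[o+mz*.044+tx*.022-mx*.004,o+mz*.044+tx*.022+mx*.004,o+tx*.022-mx*.004,o+tx*.022+mx*.004,[.4974,-.056,.003]]).round(1).tolist())
cv2.imwrite('pics/w9c.png',cv2.resize(d['frame'][160:230,280:350],None,fx=8,fy=8,interpolation=cv2.INTER_CUBIC))
t=grab('side','side9'); cv2.imwrite('pics/s9c.png',cv2.resize(t['frame'][150:260,270:390],None,fx=5,fy=5,interpolation=cv2.INTER_CUBIC))
E
```

```text
7.5667 [ 0.49901126 -0.05947578  0.12771621] [ 0.001  0.001 -0.001  0.001  0.     0.     0.001] 0.15606775260479103 [-0.32830476  0.6143386   0.02629062]
glass [ 0.49794414 -0.05562627  0.05671591] ang 15.446201815433964
pred [[325.0, 190.4], [312.6, 190.4], [323.9, 177.7], [313.6, 177.7], [314.4, 196.1]]
```

View pics/w9c.png

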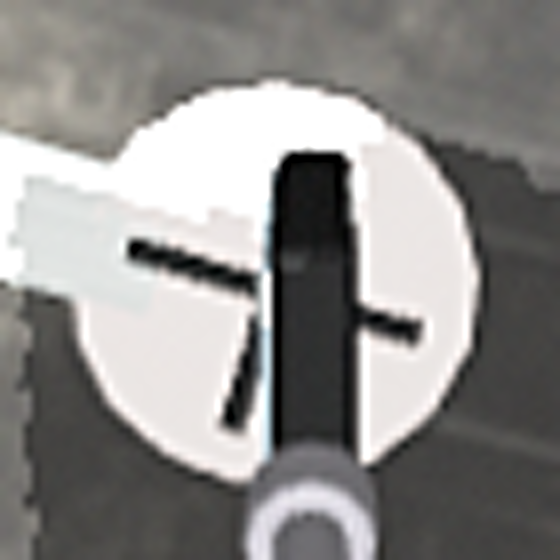

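View pics/s9c.png

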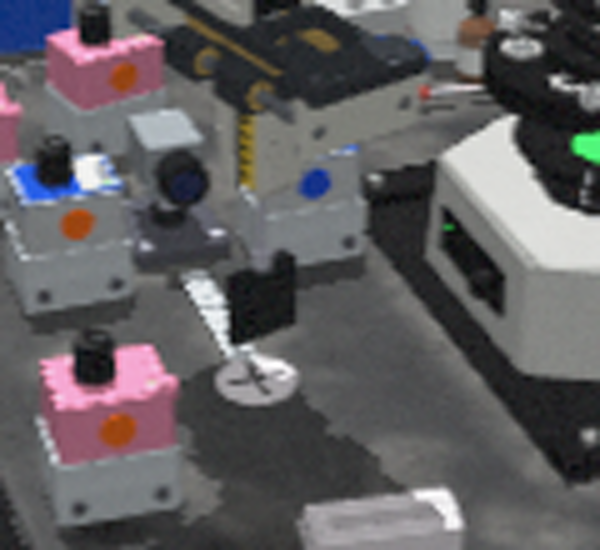

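```bash
python3 - <<'E'
from m import *
d=load('w9')
for p in [(319,197),(319,203),(319,208),(300,200),(330,205)]:
    c,r=ray(d,[p]); print(p,(c+r[0]*d['depth'][p[1],p[0]]).round(4))
a=load('top0'); b=grab('top','top9')
df=cv2.absdiff(a['frame'],b['frame']).max(2); print('bystander diffs',{n:int(df[v-8:v+8,u-12:u+12].max()) for n,(u,v) in dict(petri=(218,241),tin=(417,176),driver=(430,244),coupl=(431,208),pot=(381,167)).items()})
s=arm.observe(); print(s['clock'],s['position'],s['width'],s['force'])
arm.sign_off()
E
```

```text
(319, 197) [ 0.5161 -0.0549  0.0789]
(319, 203) [ 0.5121 -0.056   0.0787]
(319, 208) [ 0.5088 -0.0569  0.0786]
(300, 200) [ 0.4902 -0.0446  0.002 ]
(330, 205) [ 0.493  -0.0717  0.0023]
bystander diffs {'petri': 7, 'tin': 9, 'driver': 7, 'coupl': 9, 'pot': 11}
7.7167 [ 0.49905215 -0.05941037  0.12773796] 0.14971279434997944 [ 0.15228385  1.14695672 -1.20475106]
the job is handed in; nothing more can be done
```

I lifted the mirror out of its rest with a 10 N grip and held it upright over the cross. The job was handed in at 7.7 s with the mirror still held. I gripped it about 8 mm below the grip's centre to keep the wrist clear of the microscope eyepieces.

**Position:** The glass centre measured about (0.497, -0.056, 0.057) m, within about 1 mm of the cross. The wrist depth put the head's top at 79 mm, which fits the glass centre being at lens height.

**Turn:** The normal pointed 15.4° towards the near box, where I had seen the orange sticker. That is midway between the lens direction and the sticker direction. I did not see the reflection itself; the turn comes from geometry.

**Other things:** Before and after pictures from above showed no change at the petri dish, tin, pot, screwdriver or coupling. I did not compare the forceps. Force readings stayed at about 1 N.

**Checks that disagreed:**
- **Height:** the side camera put the head 1–3 mm higher than the other measurements. I trusted the rest-floor height and the wrist depth.
- **Camera direction:** a direct lens reading gave a direction about 1.2° off the one from the stickers and scale. That would change the mirror's turn by about 0.6° at most.

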